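# Tilt the board holder back one notch

## Robot

A 6-joint arm with a two-finger parallel gripper is mounted at the origin on the work surface. World frame = base frame: x ahead of the robot, y to its left, z up, the work surface at z = 0. Lengths are in m, angles in rad, forces in N, time in s.
With the tool pointing down it reaches from about 0.35 to 0.925 m from the base axis. Payload 6.4 kg.
Tool frame: the origin (TCP) lies midway between the tips of the shut fingers; the grasp point (between the pads) lies 19 mm behind it (robot.hold_point_z is the distance from the TCP to the grasp point, in m); z points along the fingers, y is the direction in which the jaws open and shut (so a half turn about z gives the same grasp; the last joint's range is limited). The gripper opens to 85 mm and grips with 20 to 120 N. Pads are 22 mm wide; open, the fingers measure 114 mm over their backs; the gripper's body (76 mm by 85 mm) begins 54 mm behind the grasp point. The pads swing forward as they close: fully open they stand 13 mm farther back than shut.
Start: joints at [1.091, 0.245, 1.558, -0, 1.339, -0.174], TCP at [0.196, 0.62, 0.231] pointing down, gripper open.
Joint ranges: [-3.13, 3.13], [-1.02, 2.26], [0.13, 2.54], [-0.95, 4.09], [0.21, 2.88], [-2.74, 2.74]. Speed limits (rad/s): [2.57, 2.57, 3.14, 3.14, 3.14, 3.14].

## Interface

Orientations are given as [roll, pitch, yaw] about the fixed x, y, z axes, in that order (R = Rz(yaw) Ry(pitch) Rx(roll)).
In Python, from rig import telemetry, imaging, robot gives the robot as it stands. The module is installed in compiled form; this text tells all that it offers.
- The arm moves only by the shell command python3 -m crank 'ROWS'. ROWS is JSON, one flat list of numbers, 5 for each row, row after row: the shift along the tool's x, y, z as a fraction of full scale, then the turn about the tool's z as a fraction of full scale, then the opening, from 0 (shut) to 1 (fully open). In form: [tx, ty, tz, turn, fingers, tx, ty, tz, turn, fingers, ...]. A call has 1 to 10 rows; each row is the pose to reach, as a shift and turn from the pose commanded when the call began, along the tool's axes at that moment, turning the shorter way round; what a row does not reach only later rows make up. Full scale, the value 1, is 60 cm for a shift and 180 degrees for a turn. A row lasts 1/10 s, in which the tool goes at most 50 mm and 8.59 degrees, less where a joint would pass 70% of its speed; a pose out of reach is approached as far as the arm can. A call with a number of a shift or a turn outside -1 to 1 is refused whole. A call with a gripper value outside its range is refused whole. The fingers move at their own pace and stop on an object; the grip force is fixed at half the most. Time passes only in rows, so rows that repeat a pose let the fingers close. It gives the time, the measured TCP pose, the force and the opening at its end, in the units of the state.
- telemetry.state(): the state, without advancing time (a new reading comes with each control period).
- imaging.get_image(name): name is "scene" or "top" or "wrist"; returns a dict with "image" (480x640x3 uint8, blue, green, red), "range_z" (480x640 float32, m along the optical axis (not along the pixel's ray), 0 where there is no reading), "fovy" (degrees; the focal length in pixels is half the picture's height over the tangent of half this angle, whatever the lens; pixels are square), "cx", "cy" (the principal point, pixels), "view" (4x4, takes a point from world to camera coordinates). Camera axes: x right, y down, z forward; pixel columns grow to the right and rows downward; lengths in m; the calibration is good to about 2 mm. A picture is of the moment at which its call begins.
- robot.hand_in(): hands the job in, once; it reports no verdict.
The state is a dict: "clock": time; "joint_pos": joint angles; "qvel": joint speeds; "joint_efforts": joint torques, N m; "tool_pos": TCP position; "tool_rot": TCP orientation; "force": force on the tool from outside, world axes, zero at the start; "moment": the same for the moment, N m; "width": finger opening in m.
Only numpy, scipy, OpenCV 4.12 (cv2) and the standard library are available. Lean on these libraries where they do the work, as an engineer would, in place of code of your own. Each camera call takes 0.05 s, during which the arm holds its last target. There are 200 camera calls.

## Task

The circuit board in the tilting holder has been wound one notch too steep. With a fingertip push the yellow cross-bar to lift the red ratchet pawl clear of the toothed wheel, push the wheel backward (its top toward the yellow bar) exactly one notch so that the board lies level, then push the pawl fully home again in the new notch. Nothing is to be picked up: keep off the circuit board itself and leave the loose items on the bench where they are.

Things in the scene. Friction and masses are not known exactly. Their poses are not given: they have to be found in the camera images.
- stand: Tilting board holder, fixed to the bench. Origin on the bench below the centre of the ratchet wheel; +x is its rear, z up. Grey base x -100 to +130, y -37 to +237, 12 thick; aluminium uprights 8 thick at y = +18 and +222, up to 131 high (152 behind the pawl pivot). Wheel, pins and pawl all lie nearer than y = +14, clear of the uprights
- wheel (a joint): Angle of the wheel, rad. Grows as it turns BACKWARD: its top moves toward the stand's +x. 0 = its first notch (it starts within 0.05 of that); one notch = 0.628 (36 degrees), the goal, where the board is level. The engaged pawl blocks backward turning; with the pawl up the wheel turns with light friction (0.1 N m, 2.5 N at a pin) and stays where left. Within 0.08 of a notch the pawl can go home
- axle (a point): Centre of the steel ratchet wheel, on its axle, 115 above the stand's origin; the axle is parallel to the stand's y. Ten saw teeth, 120 outer diameter, 12 thick
- push_pin (a point): Middle of one of five equal orange pins (diameter 10) on the wheel's face, 42 from the axle, 72 degrees apart, running along the stand's y from -6 to -46 (this point y = -28). It is the pin nearest the top: at the start 13 toward -x of the axle and 40 above it; one notch back carries it to 13 toward +x, same height. A fingertip pointing down beside the wheel's face can push it along +x
- pawl (a joint): Angle of the red pawl, rad: 0 = home in a notch (a stop), grows as its nose lifts, to a stop at 0.9. Above 0.17 the nose clears the teeth. Stiff pivot (0.07 N m, about 1 N at the cross-bar): it stays where left. Pivot parallel to the stand's y at x = +90, z = 144; the nose reaches forward from it onto the wheel's upper rear rim
- pawl_bar (a point): Middle of the yellow cross-bar (diameter 14, 28 long along the stand's y) on the pawl's red upright tab, 65 from the pivot; with the pawl home it is straight above the pivot (x = +90, y = 0, z = 209 in the stand). Pushing it toward the stand's +x lifts the nose; pushing it back toward -x lowers the pawl home
- board: Green circuit board in dark clamp rails on the wheel's axle, turning with it; 110 x 150 x 3, rails 125 long, from y = +40 to +200 of the stand. Origin on the axle at the wheel. At the start its rear edge is about 36 degrees up; level when the wheel is at 0.628. Must not be touched
- cup: Bystander, loose: open black cup, 76 wide, 85 tall; origin at the centre of its underside
- screwdriver: Bystander, loose: blue-handled screwdriver lying down, 170 long, 26 thick; origin at the centre of its underside as it lies
- heatsink: Bystander, loose: aluminium finned heat sink, 45 x 45 x 30; origin at the centre of its underside
- fan: Bystander, loose: black cooling fan, 60 x 60 x 18, lying flat; origin at the centre of its underside
- flux_jar: Bystander, loose: small white-capped jar, 44 wide, 50 tall; origin at the centre of its underside
- drive: Bystander, loose: dark flat drive, 100 x 70 x 9; origin at the centre of its underside
- memory: Bystander, loose: green memory module, 68 x 30 x 4, lying flat; origin at the centre of its underside

How it is judged:
On the way, in this order (a step that is already met when the one before it is completed fails the run):
1. the pawl is lifted clear of the teeth while the wheel is still in its first notch (value of joint pawl above 0.17 rad and value of joint wheel between -0.2 and 0.12 rad), for 0.2 s.
2. the wheel is pushed back one notch with the pawl still lifted (value of joint pawl above 0.15 rad and value of joint wheel between 0.488319 and 0.768319 rad), for 0.2 s.
At the end, for the whole second after the job is handed in: The pawl is home (joint below 0.05 rad) and the wheel stands one notch back (0.628 rad, 0.14 either way) and still (value of joint pawl below 0.05 rad and value of joint wheel between 0.488319 and 0.768319 rad and velocity of joint wheel between -0.05 and 0.05 rad/s); the robot touches nothing.
It fails at once if the wheel is turned well past one notch back (value of joint wheel above 0.978319 rad).
It fails at once if the wheel is wound forward by half a notch or more (value of joint wheel below -0.32 rad).
It fails at once if the circuit board is touched (contact force between any of the arm, the fingers and board above 0.5 N).
It fails at once if a loose item on the bench is shoved more than 25 mm, tipped or lifted (distance of any of cup, screwdriver, heatsink, fan, flux_jar, drive, memory from where it was at the start of the episode above 0.025 m or height (world z) of any of cup, screwdriver, heatsink, fan, flux_jar, drive, memory above 0.012 m or angle between any of cup, heatsink, fan, flux_jar, drive, memory's own z axis and vertical above 0.5 rad).
It also fails if it takes over 50 s, if anything falls off the work surface, if the arm or the gripper's body presses on something with over 40 N, if the wrist force passes 120 N, or if a joint passes its speed limit or range.

## Working session

There is one attempt and no reset: what is moved stays moved. The work goes in short steps, Python scripts to look and compute and a shell command to move; the robot and the scene stay as the last step left them, time stands still between calls to the robot, and variables do not carry over. Pictures are saved under pics/ and viewed, about 8 in all and at most 12, crops included, and the job is handed in when it is done.

```bash
mkdir -p pics; cat > h.py <<'E'
import numpy as np,cv2
from rig import telemetry,imaging,robot
def grab(n):
    d=imaging.get_image(n); d['f']=240/np.tan(np.radians(d['fovy'])/2); return d
def pts(d):
    z=d['range_z'];v,u=np.mgrid[:480,:640]
    P=np.stack([(u-d['cx'])/d['f']*z,(v-d['cy'])/d['f']*z,z,np.ones_like(z)],-1)
    return (P@np.linalg.inv(d['view']).T)[...,:3]
E
python3 - <<'E'
from h import *
for n in('scene','top'):
    d=grab(n);cv2.imwrite(f'pics/{n}0.png',d['image']);P=pts(d)
    hsv=cv2.cvtColor(d['image'],cv2.COLOR_BGR2HSV)
    print(n,d['fovy'],np.linalg.inv(d['view'])[:3,3])
    for nm,lo,hi in(('yellow',(24,120,80),(35,255,255)),('orange',(8,140,100),(20,255,255)),('red',(0,150,80),(6,255,255))):
        m=cv2.inRange(hsv,lo,hi)
        k,l,s,c=cv2.connectedComponentsWithStats(m)
        for i in range(1,k):
            if s[i,4]>15:
                q=P[(l==i)&(d['range_z']>0)]
                print(nm,s[i],c[i].round(1),np.median(q,0).round(4),q.min(0).round(3),q.max(0).round(3))
s=telemetry.state();print(s)
E
```

```text
scene 54.63979309604488 [ 0.88732489 -0.37185645  0.7944754 ]
yellow [314 173   9   8  26] [318.1 176.4] [0.4908 0.1184 0.1277] [0.483 0.104 0.12 ] [0.497 0.132 0.133]
yellow [298 218  15  15 132] [304.7 224.7] [ 0.5935 -0.0394  0.2151] [ 0.479 -0.052  0.012] [0.6   0.09  0.219]
yellow [241 220  13  14  20] [246.  227.4] [ 0.4938 -0.0803  0.161 ] [ 0.491 -0.093  0.16 ] [ 0.497 -0.059  0.163]
yellow [507 285  18  15 140] [515.8 292.2] [0.906  0.2132 0.019 ] [0.893 0.202 0.015] [0.919 0.226 0.023]
yellow [440 320  18  17 167] [448.8 327.6] [0.8457 0.0658 0.0189] [0.833 0.054 0.015] [0.859 0.078 0.022]
yellow [179 343  31  20 113] [193.9 352.4] [ 0.5246 -0.2618  0.0053] [ 0.493 -0.27   0.001] [ 0.558 -0.254  0.009]
orange [228 219  28  23 138] [241.7 230.5] [ 0.469  -0.0761  0.1234] [ 0.383 -0.099 -0.003] [ 0.5   -0.033  0.162]
orange [262 237  17  18 103] [270.7 244.6] [ 0.5414 -0.0669  0.1431] [ 0.499 -0.09   0.071] [ 0.546 -0.049  0.146]
orange [244 245  15  16  69] [250.9 252.8] [ 0.493  -0.0774  0.0807] [ 0.488 -0.096  0.077] [ 0.497 -0.057  0.085]
orange [264 252  16  18  90] [271
[... 2819 characters left out ...]
0.517 -0.051  0.149] [ 0.591 -0.031  0.188]
{'clock': 0.1, 'joint_pos': array([ 1.09090905e+00,  2.45719926e-01,  1.55889328e+00, -3.15340595e-05,
        1.33868783e+00, -1.74104172e-01]), 'qvel': array([ 0.00093479, -0.00243057, -0.00309899, -0.00110687,  0.00047648,
        0.00077636]), 'joint_efforts': array([ 1.42625545e-04, -4.30669212e+01, -3.27130759e+01, -1.59476199e-04,
        2.82987960e-03, -2.18215564e-05]), 'tool_pos': array([0.19544706, 0.61939747, 0.23030543]), 'tool_rot': array([-3.13990478e+00, -2.65724366e-04,  2.83581661e+00]), 'force': array([ 0.06439146, -0.54686974,  0.48855093]), 'moment': array([-0.00028472,  0.02516967,  0.02439035]), 'width': 0.08552004346498213}
```

View pics/scene0.png

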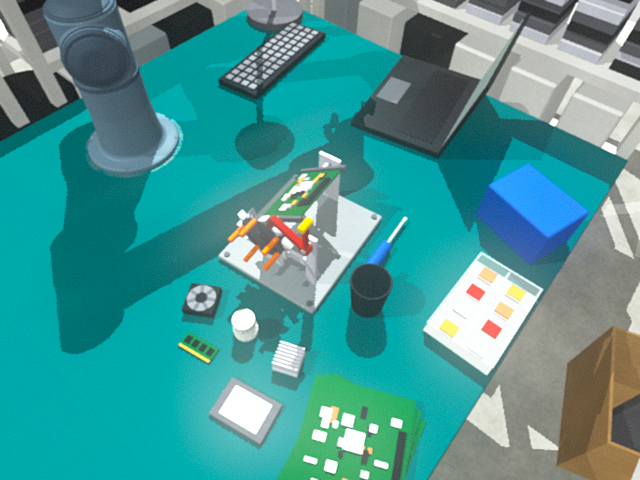

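View pics/top0.png

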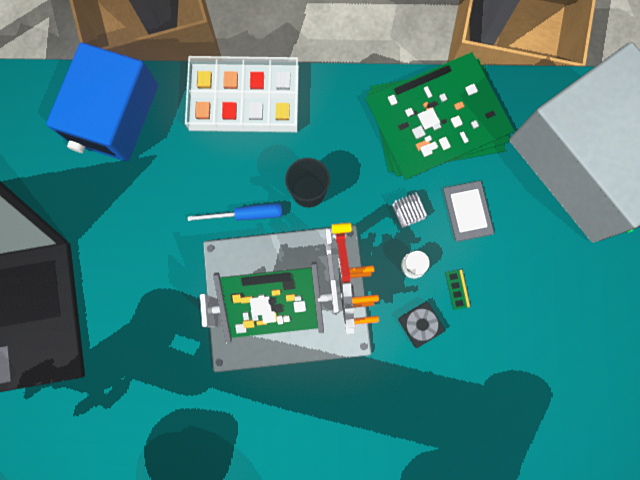

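The scene shows the stand near (270,240), with the bar at (305,225) and the cup just behind it at (370,290). In the top view the bar is at (341,228) and the pins at (360,271), (365,300) and (366,319). Next I fit the base for yaw and origin, and check how high the obstacles on the path are.

```bash
cat >> h.py <<'E'
YAW=0.115;ORG=np.array([0.5016,-0.0474])
E
python3 - <<'E'
from h import *
d=grab('top');P=pts(d);hsv=cv2.cvtColor(d['image'],cv2.COLOR_BGR2HSV)
m=(abs(P[...,2]-.012)<.004)&(hsv[...,1]<60)&(abs(P[...,0]-.5)<.2)&(abs(P[...,1]-.05)<.2)
k,l,s,c=cv2.connectedComponentsWithStats(cv2.morphologyEx(m.astype(np.uint8),cv2.MORPH_OPEN,np.ones((5,5))))
m=np.isin(l,[i for i in range(1,k) if s[i,4]>400])
r=cv2.minAreaRect((P[m][:,:2]*1000).astype(np.float32));print(r)
yw=np.radians(r[2]); yw=(yw+np.pi/4)%(np.pi/2)-np.pi/4
R=np.array([[np.cos(yw),-np.sin(yw)],[np.sin(yw),np.cos(yw)]])
o=np.array(r[0])/1000-R@[.015,.1];print('yaw',yw,'org',o)
for n,p in(('bar',(.09,0)),('pin',(-.013,-.028))):print(n,o+R@p)
q=P[(d['range_z']>0)]
for y0 in np.arange(-.2,.6,.1):
    a=q[(q[:,1]>y0)&(q[:,1]<y0+.1)&(q[:,0]<.8)&(q[:,0]>.1)];
    if len(a):print(round(y0,1),a[a[:,2].argmax()].round(3))
d=grab('scene');P=pts(d)[(d['range_z']>0)]
a=P[(P[:,2]>.1)&(P[:,1]>.25)&(P[:,0]>.15)&(P[:,0]<.9)&(P[:,1]<1)]
print(len(a),a.min(0),a.max(0))
E
```

```text
((504.7822570800781, 52.37982177734375), (229.28607177734375, 273.77239990234375), 6.940554141998291)
yaw 0.12113552169080022 org [ 0.50197612 -0.04869998]
bar [ 0.59131661 -0.03782442]
pin [ 0.49245489 -0.07806571]
-0.2 [ 0.57  -0.169  0.055]
-0.1 [ 0.587 -0.031  0.219]
0.0 [0.543 0.005 0.157]
0.1 [0.525 0.151 0.156]
0.2 [0.644 0.221 0.019]
0.3 [0.774 0.355 0.105]
0.4 [0.646 0.452 0.225]
0.5 [0.607 0.502 0.127]
3365 [0.55229384 0.30258259 0.10000164] [0.89998415 0.78581307 0.23003225]
```

```bash
python3 -m crank '[0,0,-0.25,-0.1358,0, 0,0,-0.25,-0.1358,0, 0,0,-0.25,-0.1358,0, 0,0,-0.25,-0.1358,0, 0,0,-0.25,-0.1358,0]'
cat > go.py <<'E'
import sys;from h import *
from scipy.spatial.transform import Rotation as Ro
YAW=0.121;O=np.array([.502,-.0487]);c,s=np.cos(YAW),np.sin(YAW)
S=np.array([[c,-s,0],[s,c,0],[0,0,1]])
st=telemetry.state();R=Ro.from_euler('xyz',st['tool_rot']).as_matrix()
p=S.T@(st['tool_pos']-[*O,0]);print('t',st['clock'],'stand mm',(p*1000).round(1),'F stand',(S.T@st['force']).round(1),'w',round(st['width'],4),'yawerr deg',np.degrees(np.arctan2(R[1,0],R[0,0])-YAW-np.pi).round(2))
if len(sys.argv)>1:
    t=np.array([float(a) for a in sys.argv[1:4]])/1000
    print('rows shift',((R.T@S@(t-p))/.6).round(4))
E
python3 go.py 57 -5 380; python3 go.py 57 -5 230
```

```text
clock: 0.7
tool_pos: [0.1959, 0.6203, 0.3832]
tool_rot: [3.139, 0.002, -3.021]
force: [0.3, -0.0, -0.8]
width: 0.012
t 0.7 stand mm [-223.1  701.1  383.2] F stand [ 0.3 -0.  -0.8] w 0.012 yawerr deg -360.04
rows shift [-0.4678 -1.1764  0.0028]
t 0.7 stand mm [-223.1  701.1  383.2] F stand [ 0.3 -0.  -0.8] w 0.012 yawerr deg -360.04
rows shift [-0.4673 -1.1771  0.2528]
```

```bash
python3 -m crank '[-0.24,-0.6,0,0,0, -0.24,-0.6,0,0,0, -0.24,-0.6,0,0,0, -0.24,-0.6,0,0,0, -0.24,-0.6,0,0,0, -0.24,-0.6,0,0,0, -0.24,-0.6,0,0,0, -0.24,-0.6,0,0,0, -0.24,-0.6,0,0,0, -0.24,-0.6,0,0,0]'
python3 go.py 60 -5 300
```

```text
clock: 1.7
tool_pos: [0.3818, 0.2791, 0.3793]
tool_rot: [-3.141, -0.003, -3.023]
force: [0.3, 0.2, -0.1]
width: -0.0001
t 1.7 stand mm [-79.7 339.9 379.3] F stand [ 0.3  0.1 -0.1] w -0.0001 yawerr deg -360.15
rows shift [-0.2348 -0.5742  0.1317]
```

```bash
python3 -m crank '[-0.22,-0.57,0,0,0, -0.22,-0.57,0,0,0, -0.22,-0.57,0,0,0, -0.22,-0.57,0,0,0, -0.22,-0.57,0,0,0, -0.22,-0.57,0,0,0, -0.22,-0.57,0,0,0, -0.22,-0.57,0,0,0, -0.22,-0.57,0,0,0, -0.22,-0.57,0,0,0]'
python3 go.py 60 -5 201
```

```text
clock: 2.7
tool_pos: [0.554, -0.0421, 0.3805]
tool_rot: [3.14, -0.001, -3.019]
force: [-0.7, 0.3, 0.0]
width: 0.0003
t 2.7 stand mm [5.240e+01 2.000e-01 3.805e+02] F stand [-0.6  0.3  0. ] w 0.0003 yawerr deg -359.92
rows shift [-0.013  -0.0091  0.2991]
```

```bash
python3 -m crank '[-0.01,-0.008,0.1,0,0, -0.01,-0.008,0.18,0,0, -0.01,-0.008,0.24,0,0, -0.01,-0.008,0.28,0,0, -0.01,-0.008,0.298,0,0, -0.01,-0.008,0.298,0,0, -0.01,-0.008,0.298,0,0]'
python3 go.py 96 -5 200
python3 - <<'E'
from h import *
a=[cv2.resize(grab('scene')['image'][170:290,200:360],(480,360)),cv2.resize(grab('wrist')['image'],(320,240))]
c=np.zeros((360,800,3),np.uint8);c[:,:480]=a[0];c[:240,480:]=a[1];cv2.imwrite('pics/a.png',c)
E
```

```text
clock: 3.4
tool_pos: [0.5618, -0.0472, 0.2045]
tool_rot: [-3.14, 0.003, -3.02]
force: [0.7, 0.6, 0.4]
width: 0.0003
t 3.4 stand mm [ 59.5  -5.7 204.5] F stand [0.8 0.5 0.4] w 0.0003 yawerr deg -359.94
rows shift [-0.0608  0.0011  0.0077]
```

View pics/a.png

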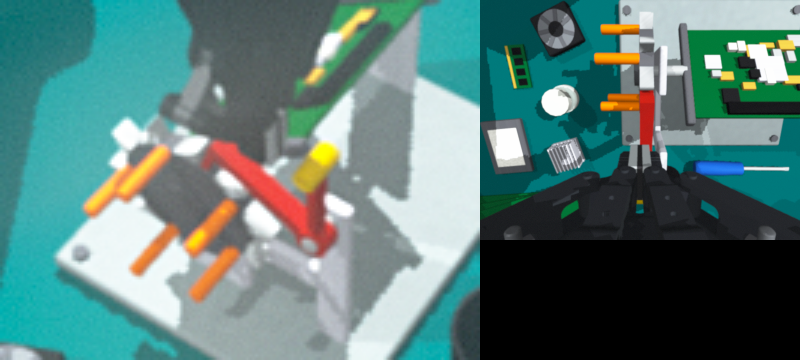

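The closed fingertip hangs just in front of the yellow bar (bar at (318,168) in the crop), clear of the pawl. I push now.

```bash
python3 -m crank '[-0.01,0,0.007,0,0, -0.02,0,0.007,0,0, -0.03,0,0.007,0,0, -0.038,0,0.007,0,0, -0.046,0,0.007,0,0, -0.054,0,0.007,0,0, -0.062,0,0.007,0,0, -0.066,0,0.007,0,0, -0.066,0,0.007,0,0, -0.066,0,0.007,0,0]'
python3 go.py
cat > ms.py <<'E'
from h import *
# measure bar, pins in stand coords
YAW=0.121;O=np.array([.502,-.0487,0]);c,s=np.cos(YAW),np.sin(YAW)
S=np.array([[c,-s,0],[s,c,0],[0,0,1]])
for n in('scene','top'):
    d=grab(n);P=(pts(d)-O)@S*1000;hsv=cv2.cvtColor(d['image'],cv2.COLOR_BGR2HSV)
    z=(d['range_z']>0)&(P[...,2]>60)&(P[...,1]<20)&(abs(P[...,0]-40)<110)
    for nm,lo,hi in(('yellow',(24,120,80),(35,255,255)),('orange',(5,110,80),(24,255,255))):
        k,l,s,c=cv2.connectedComponentsWithStats(((cv2.inRange(hsv,lo,hi)>0)&z).astype(np.uint8))
        for i in range(1,k):
            if s[i,4]>15:q=P[l==i];print(n,nm,s[i,4],np.median(q,0).round(1))
E
python3 ms.py
```

```text
clock: 4.5
tool_pos: [0.6004, -0.043, 0.1985]
tool_rot: [-3.141, 0.001, -3.021]
force: [0.7, 0.3, 0.4]
width: -0.0002
t 4.5 stand mm [ 98.4  -6.2 198.5] F stand [0.7 0.2 0.4] w -0.0002 yawerr deg -360.01
scene yellow 22 [-11.5 -30.  160.8]
scene yellow 135 [118.9  -2.2 209.7]
scene yellow 35 [ 34.7 -28.5 144.5]
scene orange 186 [-14.9 -25.2 156.4]
scene orange 58 [120.1  -6.5 207.9]
scene orange 109 [ 37.  -19.7 142.6]
scene orange 84 [-12.5 -26.2  80. ]
scene orange 106 [ 34.6 -26.7  94.1]
top orange 75 [-42.6 -35.6 120.6]
```

Bar has moved +27 mm (pawl ≈ 0.42 rad) and the wheel hasn't moved. Next: back off, lift and go to the pin.

```bash
python3 -m crank '[0.02,0,0,0,0, 0.03,0,-0.06,0,0, 0.06,0,-0.1,0,0, 0.14,-0.02,-0.1,0,0, 0.22,-0.037,-0.1,0,0, 0.224,-0.037,-0.1,0,0, 0.224,-0.037,-0.1,0,0, 0.224,-0.037,-0.1,0,0]'
python3 go.py -37 -28 144
```

```text
clock: 5.4
tool_pos: [0.4703, -0.0814, 0.2591]
tool_rot: [-3.141, 0.002, -3.021]
force: [0.0, -0.1, -0.6]
width: -0.0
t 5.4 stand mm [-35.4 -28.6 259.1] F stand [ 0.  -0.1 -0.6] w -0.0 yawerr deg -360.0
rows shift [0.003  0.0012 0.1918]
```

```bash
python3 -m crank '[0.003,0,0.08,0,0, 0.003,0,0.14,0,0, 0.003,0,0.18,0,0, 0.003,0,0.192,0,0, 0.003,0,0.192,0,0, 0.003,0,0.192,0,0]'
python3 go.py -6 -28 144
```

```text
clock: 6.0
tool_pos: [0.4691, -0.0818, 0.1446]
tool_rot: [-3.14, 0.002, -3.02]
force: [-0.3, -0.2, 0.8]
width: -0.0001
t 6.0 stand mm [-36.7 -28.9 144.6] F stand [-0.3 -0.1  0.8] w -0.0001 yawerr deg -359.98
rows shift [-0.0511  0.0015  0.0012]
```

```bash
python3 -m crank '[-0.01,0,0,0,0, -0.018,0,0,0,0, -0.025,0,0,0,0, -0.032,0,0,0,0, -0.039,0,0,0,0, -0.045,0,0,0,0, -0.05,0,0,0,0, -0.052,0,0,0,0, -0.052,0,0,0,0, -0.052,0,0,0,0]'
python3 go.py; python3 ms.py
```

```text
clock: 7.0
tool_pos: [0.4988, -0.0776, 0.143]
tool_rot: [3.141, 0.001, -3.021]
force: [-1.1, -0.8, -0.0]
width: -0.0001
t 7.0 stand mm [ -6.7 -28.3 143. ] F stand [-1.2 -0.6 -0. ] w -0.0001 yawerr deg -360.02
scene yellow 131 [118.6  -2.7 209.7]
scene yellow 16 [ 41.9 -37.9 124.5]
scene orange 202 [  9.  -28.7 158. ]
scene orange 19 [123.3  -5.1 205.9]
scene orange 25 [-32.5 -44.7 141.6]
scene orange 188 [ 39.1 -26.2 119.6]
top yellow 162 [114.7   1.2 209.4]
top orange 73 [-37.7 -13.6 141. ]
```

```bash
python3 -m crank '[-0.003,0,0,0,0, -0.006,0,0,0,0, -0.006,0,0,0,0, -0.006,0,0,0,0]'
python3 go.py; python3 -m crank '[0.02,0,0,0,0, 0.04,0,-0.01,0,0, 0.04,0,-0.1,0,0, 0.04,0,-0.18,0,0, 0.04,0,-0.2,0,0, 0.04,0,-0.2,0,0]'
python3 go.py; python3 ms.py
python3 - <<'E'
from h import *
a=[cv2.resize(grab('scene')['image'][170:290,200:360],(480,360)),cv2.resize(grab('wrist')['image'],(320,240))]
c=np.zeros((360,800,3),np.uint8);c[:,:480]=a[0];c[:240,480:]=a[1];cv2.imwrite('pics/b.png',c)
E
```

```text
clock: 7.5
tool_pos: [0.5018, -0.0772, 0.1427]
tool_rot: [3.141, -0.001, -3.021]
force: [-2.2, -1.4, -1.9]
width: -0.0001
t 7.5 stand mm [ -3.6 -28.3 142.7] F stand [-2.3 -1.1 -1.9] w -0.0001 yawerr deg -360.01
clock: 8.1
tool_pos: [0.4797, -0.0808, 0.2666]
tool_rot: [-3.138, 0.007, -3.021]
force: [-0.1, 0.1, -0.8]
width: -0.0002
t 8.1 stand mm [-26.  -29.2 266.6] F stand [-0.1  0.1 -0.8] w -0.0002 yawerr deg -360.01
scene yellow 18 [-33.7 -22.2 145.8]
scene yellow 139 [119.1  -1.8 209.5]
scene yellow 26 [ 12.9 -27.1 160.5]
scene orange 100 [-32.5 -27.5 144.6]
scene orange 200 [ -3.4 -25.  137.7]
scene orange 18 [123.4  -4.4 206.8]
scene orange 210 [ 32.8 -25.2 106.1]
top yellow 162 [114.7   1.1 209. ]
```

View pics/b.png

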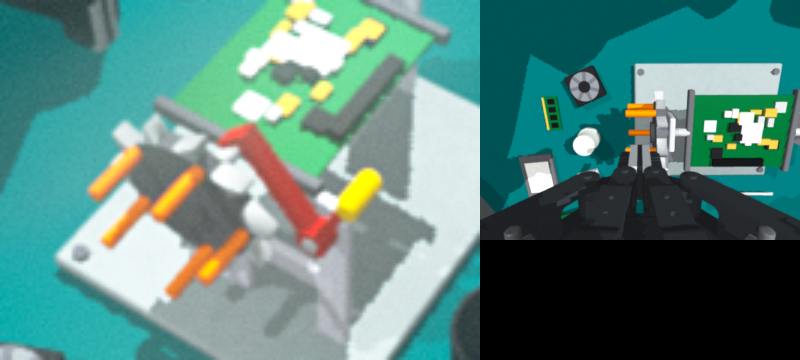

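Board is level and the pin is at about x=+12 (wheel ≈ 0.60), with the pawl up. Now to the rear side of the bar.

```bash
python3 -m crank '[-0.08,0.01,0,0,0, -0.16,0.02,0,0,0, -0.24,0.04,0,0,0, -0.29,0.04,0,0,0, -0.29,0.04,0,0,0, -0.29,0.04,0,0,0]'
python3 go.py 148 -5 200
```

```text
clock: 8.9
tool_pos: [0.6473, -0.0351, 0.2603]
tool_rot: [3.14, -0.004, -3.02]
force: [-1.4, 0.2, -0.4]
width: 0.0001
t 8.9 stand mm [145.9  -4.  260.3] F stand [-1.4  0.3 -0.4] w 0.0001 yawerr deg -359.98
rows shift [-0.004  -0.0018  0.1004]
```

```bash
python3 -m crank '[-0.004,0,0.05,0,0, -0.004,0,0.1,0,0, -0.004,0,0.1,0,0, 0.01,0,0.1,0,0, 0.02,0,0.1,0,0, 0.03,0,0.1,0,0, 0.04,0,0.1,0,0, 0.05,0,0.1,0,0, 0.056,0,0.1,0,0, 0.056,0,0.1,0,0]'
python3 go.py 108 -5 200; python3 ms.py | grep yellow
```

```text
clock: 9.9
tool_pos: [0.6186, -0.0397, 0.2106]
tool_rot: [-3.138, 0.014, -3.021]
force: [2.8, 3.2, 15.7]
width: 0.0
t 9.9 stand mm [116.9  -5.1 210.6] F stand [ 3.2  2.9 15.7] w 0.0 yawerr deg -360.02
rows shift [0.015  0.0003 0.0175]
scene yellow 20 [-34.4 -21.8 145.1]
scene yellow 29 [ 12.8 -28.6 160.6]
scene yellow 31 [103.8 -13.  211.8]
```

```bash
python3 - <<'E'
from h import *
a=[cv2.resize(grab('scene')['image'][160:280,220:380],(480,360)),cv2.resize(grab('top')['image'][160:280,270:390],(320,320))]
c=np.zeros((360,800,3),np.uint8);c[:,:480]=a[0];c[:320,480:]=a[1];cv2.imwrite('pics/c.png',c)
E
python3 go.py
```

```text
t 10.1 stand mm [116.9  -5.1 210.7] F stand [ 2.   2.  16.1] w 0.0003 yawerr deg -360.01
```

View pics/c.png

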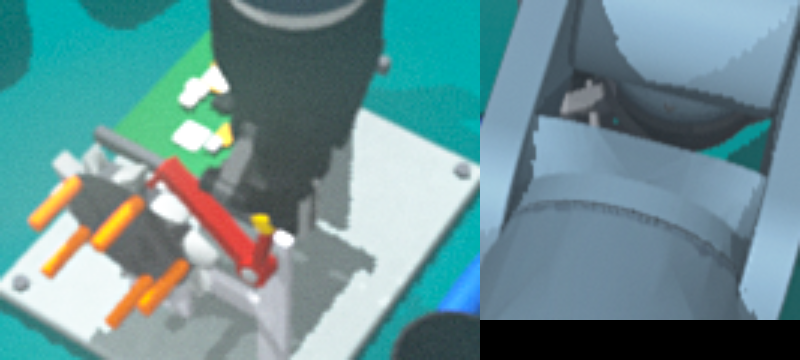

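The fingertip has ridden up on the bar's rear edge (bar end at (262,222) in the crop, pawl about half lowered). I back off, go lower and push again.

```bash
python3 -m crank '[-0.02,0,0,0,0, -0.04,0,0,0,0, -0.05,0,0,0,0, -0.05,0,0.015,0,0, -0.05,0,0.015,0,0]'
python3 go.py 112 -5 192;python3 ms.py | grep yellow
```

```text
clock: 10.6
tool_pos: [0.6434, -0.0357, 0.1925]
tool_rot: [3.141, -0.003, -3.021]
force: [-0.0, -1.0, -0.8]
width: -0.0002
t 10.6 stand mm [141.9  -4.1 192.5] F stand [-0.1 -1.  -0.8] w -0.0002 yawerr deg -360.01
rows shift [ 0.0498 -0.0014  0.0009]
scene yellow 19 [-34.1 -21.7 145.5]
scene yellow 43 [102.5  -1.6 214.9]
scene yellow 30 [ 12.6 -29.1 160.7]
```

```bash
python3 -m crank '[0.01,0,0,0,0, 0.02,0,0,0,0, 0.028,0,0,0,0, 0.034,0,0,0,0, 0.04,0,0,0,0, 0.045,0,0,0,0, 0.05,0,0,0,0, 0.05,0,0,0,0, 0.05,0,0,0,0]'
python3 go.py 108 -5 192;python3 ms.py | grep -v top
```

```text
clock: 11.6
tool_pos: [0.6145, -0.0394, 0.1939]
tool_rot: [3.141, -0.001, -3.021]
force: [-0.4, -0.4, 0.7]
width: 0.0004
t 11.6 stand mm [112.8  -4.4 193.9] F stand [-0.4 -0.4  0.7] w 0.0004 yawerr deg -360.01
rows shift [ 0.0081 -0.001   0.0031]
scene yellow 18 [-34.3 -23.  145.2]
scene yellow 32 [ 12.4 -29.  160.5]
scene orange 91 [-31.5 -27.3 144.4]
scene orange 197 [ -0.9 -22.9 142.3]
scene orange 220 [ 38.6 -25.8 116.8]
```

```bash
python3 -m crank '[0.003,0,0,0,0, 0.006,0,0,0,0, 0.008,0,0,0,0, 0.008,0,0,0,0]'; python3 go.py; python3 -m crank '[0.002,0,0,0,0, 0.004,0,0,0,0, 0.004,0,0,0,0]';python3 go.py
```

```text
clock: 12.1
tool_pos: [0.6099, -0.04, 0.1942]
tool_rot: [-3.141, 0.0, -3.021]
force: [-0.1, 0.1, -0.7]
width: -0.0
t 12.1 stand mm [108.2  -4.4 194.2] F stand [-0.1  0.1 -0.7] w -0.0 yawerr deg -360.01
clock: 12.4
tool_pos: [0.609, -0.0402, 0.1944]
tool_rot: [-3.141, 0.004, -3.021]
force: [7.1, -0.2, -2.1]
width: 0.0003
t 12.4 stand mm [107.2  -4.5 194.4] F stand [ 7.  -1.  -2.1] w 0.0003 yawerr deg -360.02
```

```bash
python3 -m crank '[0.002,0,0,0,0, 0.004,0,0,0,0, 0.004,0,0,0,0]'; python3 go.py; python3 -m crank '[-0.03,0,0,0,0, -0.06,0,0,0,0, -0.06,0,-0.08,0,0, -0.06,0,-0.16,0,0, -0.06,0,-0.24,0,0, -0.06,0,-0.24,0,0, -0.06,0,-0.24,0,0]'; python3 go.py;python3 ms.py
python3 - <<'E'
from h import *
a=[cv2.resize(grab('scene')['image'][160:280,220:380],(480,360)),cv2.resize(grab('wrist')['image'],(320,240))]
c=np.zeros((360,800,3),np.uint8);c[:,:480]=a[0];c[:240,480:]=a[1];cv2.imwrite('pics/d.png',c)
E
```

```text
clock: 12.7
tool_pos: [0.6085, -0.0403, 0.1946]
tool_rot: [-3.141, 0.01, -3.021]
force: [15.3, 1.4, -6.3]
width: -0.0001
t 12.7 stand mm [106.7  -4.5 194.6] F stand [15.4 -0.5 -6.3] w -0.0001 yawerr deg -360.04
clock: 13.4
tool_pos: [0.6412, -0.0364, 0.3395]
tool_rot: [-3.141, 0.002, -3.021]
force: [0.5, 1.1, -1.7]
width: -0.0
t 13.4 stand mm [139.7  -4.6 339.5] F stand [ 0.6  1.  -1.7] w -0.0 yawerr deg -360.01
scene yellow 134 [ 92.   -2.9 215.3]
scene yellow 17 [-33.7 -21.8 145.5]
scene yellow 27 [ 12.5 -27.7 160.4]
scene orange 100 [-31.9 -28.3 144.6]
scene orange 30 [ 96.3  -5.4 210.2]
scene orange 199 [ -4.4 -24.  136. ]
scene orange 217 [ 38.6 -25.4 116.7]
top orange 73 [ 11.6 -39.2 158.3]
top orange 106 [-35.  -32.6 143.4]
```

View pics/d.png

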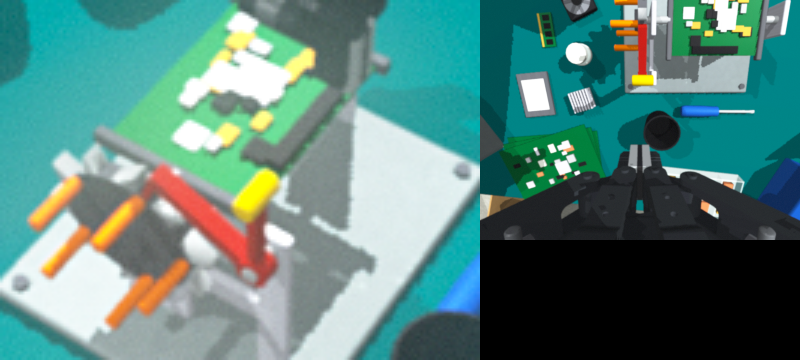

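Scene-camera bar position now equals its initial one (92.0 mm, 215 mm), so the pawl is home. The board is level and the tool is clear.

```bash
python3 -c "
from rig import robot;print(robot.hand_in())"; python3 go.py
```

```text
the job is handed in; nothing more can be done
None
the job is handed in; nothing more can be done
```

The job is done and handed in: I lifted the pawl, pushed the wheel back one notch by its top pin, and pushed the pawl home again. It took about 13.5 s of robot time.

**Lift:** I pushed the bar about 27 mm, which puts the pawl near 0.42 rad. The wheel had not moved.

**Wheel:** The final fingertip position puts it at about 0.61 rad and the image of the pin at about 0.60. The goal is 0.628 ± 0.14.

**Pawl home:** The first push failed. The fingertip rode up on the bar (about 16 N upward) with the pawl only half down. I backed off, went about 8 mm lower and pushed again until it met the stop, with the force rising from 7 to 15 N.

**Last checks:** The bar measured at its starting position (x 92.0, z 215 mm in the stand frame, as at the start). The board looks level and the tool was clear of everything, 339 mm above the bench. The loose items looked in place in the images, though I did not measure them. Handing in gives no verdict, and the state could not be read afterwards.

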